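# Refit the drive board in the control chassis

### The arm

A 6-joint arm with a two-finger parallel gripper is mounted at the origin on the work surface. World frame = base frame: x ahead of the robot, y to its left, z up, the work surface at z = 0. Lengths are in mm, angles in rad, forces in N, time in s.
With the tool pointing down it reaches from about 400 to 925 mm from the base axis. Payload 12.5 kg.
Tool frame: the origin (TCP) lies at the centre of the arm's flange, where the gripper is bolted on; the fingertips stand 190 mm ahead of it and the grasp point (between the pads) lies 171 mm ahead of it; z points along the fingers, y is the line along which they close (so a half turn about z gives the same grasp; the last joint's range is limited). The gripper opens to 95 mm and grips with 3 to 60 N. Pads are 20 mm wide; open, the fingers measure 119 mm over their backs; the gripper's body (75 mm by 180 mm) begins 59 mm behind the grasp point.
Start: joints at [-1.274, 0.491, 1.559, -0, 1.092, -0.106], TCP at [245.016, -574.971, 404.761] pointing down, gripper open.
Joint ranges: [-3.1, 3.1], [-0.84, 2.19], [0.05, 2.79], [-1.13, 4.28], [0.06, 2.93], [-2.69, 2.69]. Speed limits (rad/s): [2.22, 2.22, 2.79, 3.14, 3.14, 3.14].

### API

Orientations are given as [roll, pitch, yaw] about the fixed x, y, z axes, in that order (R = Rz(yaw) Ry(pitch) Rx(roll)).
In Python, from cell import env, read_camera, search_frame, cut_out gives the robot as it stands. The module is installed in compiled form; this text tells all that it offers.
- The arm moves only by the tool move_arm, never from a script. Its argument "commands" is a list of rows, each a list of 3 entries, a list of its own where there are three numbers: the shift along the world's x, y, z normalised to -1 to 1, where 1 is 0.03 m, then the turn about the world's z normalised to -1 to 1, where 1 is 0.08 rad, then the opening, from -1 (shut) to 1 (fully open), so that 0 is half open. A call has 1 to 20 rows; each row shifts and turns the commanded pose from where the row before left it; what a row does not reach is not made up. A row lasts 1/12 s, in which the tool goes at most 41.7 mm and 7.16 degrees, less where a joint would pass 70% of its speed; a pose out of reach is approached as far as the arm can. A call with a number of a shift or a turn outside -1 to 1 is refused whole. A call with a gripper value outside its range is refused whole. The fingers move at their own pace and stop on an object; the grip force is fixed at half the most. Time passes only in rows, so rows that do not move let the fingers close. It gives the time, the measured TCP pose, the force, the opening and the grip force at its end, in the units of the state.
- env.state(): the state, without advancing time (a new reading comes with each control period).
- read_camera(name): name is "scene" or "side" or "wrist"; returns a dict with "image" (400x640x3 uint8, red, green, blue), "fx", "fy", "cx", "cy" (pixels), "rvec" (rotation vector, rad) and "tvec" (3), from world to camera coordinates, as OpenCV has them. Camera axes: x right, y down, z forward; pixel columns grow to the right and rows downward; lengths in mm; the calibration is good to about 2 mm. A picture is of the moment at which its call begins. There is no depth.
- env.job_done(): hands the job in; it is judged then, once.
Trained networks look in a picture, given as the dict that the camera call returned (one of the last four; its "shot" number tells which), for a name from the list of things; names that differ only in an ending like _2 or _b are one class to them, and where a whole thing is asked for, a point or a joint stands for the part that bears it (a point fixed in the world has none). Each returns a list of dicts, best first, with "confidence" (0 to 1); they miss things now and then, are a little off and sometimes report something else, mostly with a low value. They report only what shows in the picture. A call takes as long as a camera call.
- search_frame(thing, picture): "at" ([column, row] in pixels, amid what is visible of it).
- cut_out(thing, picture): "region" (400x640 bool, what is visible of it) and "at" ([column, row] in pixels, amid what is visible of it).
The state is a dict: "t": time; "joints": joint angles; "qvel": joint speeds; "tau": joint torques, N m; "eef_pos": TCP position; "tcp_rot": TCP orientation; "ft_force": force on the tool from outside, world axes, zero at the start; "moment": the same for the moment, N m; "opening": opening from 0.0 (shut) to 1.0 (fully open); "grip_force": force on a finger pad.
Only numpy, scipy, OpenCV 4.12 (cv2) and the standard library are available. Lean on these libraries where they do the work, as an engineer would, in place of code of your own. Each camera call takes 0.05 s, during which the arm holds its last target. There are 200 camera calls.

### The job

The drive board is parked under the low bench shelf with its plug end sticking out: slide it out flat until it is quite clear of the shelf and let it lie free on the bench, so that you can take it again by its heat sink. Then slide it, plug first, along the two yellow card guides of the open control chassis until it meets the connector, and swing both red levers in until they are fully folded and the board is fully home. Keep the board level, and leave the other things on the bench where they are.

Things in the scene. Friction and masses are not known exactly. Their poses are not given: they have to be found in the camera images.
- board: Loose green circuit board, 160 (x) x 100 (y) mm, 2.6 mm thick, 0.37 kg; origin: centre of underside, z up, +x to its plug end; mass centre near x = -14. Starts flat on the bench, +x out of the shelf, the front 60 to 75 mm sticking out. Long-edge strips |y| = 45 to 50 are bare for x > -55. Two capacitors (16 mm wide, 17 mm tall) at x = 14, y = +-30. Held by the relay alone it would droop: slide it, do not lift.
- board_plug (a point): Grey plug bar on the board's front end, 11 mm thick (board x = 75 to 86 mm, so 6 mm past the board's edge at x = 80), 90 mm across, 12 mm tall. This point: middle of its front face, at the board's upper surface.
- board_heatsink (a point): Middle of the top of the black finned heat sink: a block 40 mm along the board (x = -58 to -18), 46 mm across (y = -23 to 23), 30 mm tall, top 32.6 mm above the board's underside. At the start it is under the shelf, as are the levers.
- board_relay (a point): Middle of the top of the blue relay block: 28 mm along the board (x = 32 to 60), 34 mm across (y = -17 to 17), 16 mm tall, top 18.6 mm above the board's underside. At the start it sticks out in front of the shelf.
- lever_left (a joint): Angle of the red ejector lever at the board's y = +45 mm, about the upright pivot. 0 = folded in, arm along the board's end towards the middle; 1.57 = open, arm pointing back (board -x); starts at 1.4 to 1.7, stop at 1.75. Stays where left (0.6 N at its end). Under about 0.5 rad its nose bears on the catch and drives the board home: a push of 3 to 12 N near the arm's end.
- lever_left_tip (a point): Point on top of the left lever's arm, 36 mm along it from the pivot. The arm is 8 mm thick, 41 mm long, 3.4 to 13.4 mm above the board's underside. Folded it covers board x = -86 to -78, y = +45 to +4 mm; open at 1.57 it covers x = -115 to -74, y = +49 to +57 mm.
- pivot_left (a point): Pivot of the left lever, board x = -74, y = +45 mm, 3.4 mm above the board's underside. The nose is a 6 mm round stud 14 mm from it: ahead of it (board +x) with the lever open, swinging outward to y = +59 mm as the lever folds in. Above 1.2 rad the nose clears the chassis's catch.
- lever_right (a joint): Angle of the red ejector lever at the board's y = -45 mm, about the upright pivot. 0 = folded in, arm along the board's end towards the middle; 1.57 = open, arm pointing back (board -x); starts at 1.4 to 1.7, stop at 1.75. Stays where left (0.6 N at its end). Under about 0.5 rad its nose bears on the catch and drives the board home: a push of 3 to 12 N near the arm's end.
- lever_right_tip (a point): Point on top of the right lever's arm, 36 mm along it from the pivot. The arm is 8 mm thick, 41 mm long, 3.4 to 13.4 mm above the board's underside. Folded it covers board x = -86 to -78, y = -45 to -4 mm; open at 1.57 it covers x = -115 to -74, y = -49 to -57 mm.
- pivot_right (a point): Pivot of the right lever, board x = -74, y = -45 mm, 3.4 mm above the board's underside. The nose is a 6 mm round stud 14 mm from it: ahead of it (board +x) with the lever open, swinging outward to y = -59 mm as the lever folds in. Above 1.2 rad the nose clears the chassis's catch.
- chassis: Fixed control chassis, lid off, grey steel, 235 mm long, 144 wide, side walls 52 mm high and 2 thick. Origin: on the bench under the middle of the open mouth; +x points in, the way the board slides. Two yellow card guides run along x at |y| = 46 to 56 mm, z = 20 to 33 mm; groove 5 mm high (z = 24 to 29), 103.6 mm wide, ending past the connector.
- guide_entry (a point): Middle between the guides, at chassis x = 22, z = 24 mm (top of the lower lips). The lower lips reach out to x = -14, their noses slope down to x = -26. The upper lips begin at x = 36, with a lead-in flaring up to 36 mm at x = 22. The groove's sides flare from 103.6 mm wide at x = 22 to 120 mm at x = -15.
- chassis_home (a point): Where the board's origin is when fully home, axes as the chassis (board +x along chassis +x): chassis x = 77.6, y = 0, z = 24 mm. The plug meets the connector 6.5 mm before; from there the connector resists with about 20 N and stays where it is pushed to.
- deck_edge (a point): Front edge of the deck that covers the chassis behind x = 88 mm: underside 52, top 54 mm above the bench, over the full width; on it a terminal strip (10 mm tall) and from x = 120 a power supply and transformer, up to 92 mm above the bench. In front of it the chassis is open above; the relay passes under it, the heat sink does not.
- catch_left (a point): Inner rear edge of the steel catch plate at the mouth: the plate covers chassis x = 0 to 3, y = +54 to +72, z = 28 to 48 mm. The left lever's nose swings out behind it.
- catch_right (a point): Inner rear edge of the steel catch plate at the mouth: the plate covers chassis x = 0 to 3, y = -54 to -72, z = 28 to 48 mm. The right lever's nose swings out behind it.
- shelf: Low plywood bench shelf, fixed: 200 mm deep, 210 wide, underside 46 and top 60 mm above the bench, side cheeks 18 mm thick, back closed. A parts organiser with yellow cells stands on its rear half, up to 100 mm above the bench, from 92 mm behind the front edge. Origin: on the bench under the middle of the front edge; +x points in under the shelf, things slide out towards -x.
- multimeter: Yellow multimeter lying flat, 150 x 76 x 34 mm (43 mm at its dial); origin in its underside's middle. Loose bystander, to be left alone.
- screwdriver: Orange-handled screwdriver lying on the bench, 190 mm long, along its own x; origin in its underside's middle. Loose bystander, to be left alone.
- tape_roll: Black roll of tape lying flat, 88 mm across, 20 mm high; origin in its underside's middle. Loose bystander, to be left alone.
- grease_jar: Amber jar of grease with a red cap, 72 mm across, 70 mm high; origin in its underside's middle. Loose bystander, to be left alone.
- carton_a: Red carton, 130 x 90 x 60 mm; origin in its underside's middle. Loose bystander, to be left alone.
- carton_b: Green carton, 120 x 90 x 50 mm; origin in its underside's middle. Loose bystander, to be left alone.
- mug: Blue mug, 82 mm across, 92 mm high; origin in its underside's middle. Loose bystander, to be left alone.

How it is judged:
By the outcome, as a careful person would: the job done as asked, in the order asked, and still so for the second after the job is handed in, with the robot touching nothing.
It also fails if it takes over 72 s, if anything falls off the work surface, if the arm or the gripper's body presses on something with over 40 N, if the wrist force passes 120 N, or if a joint passes its speed limit or range.

## Working session

There is one attempt and no reset: what is moved stays moved. The work goes in short steps, Python scripts to look and compute and a tool call to move; the robot and the scene stay as the last step left them, time stands still between calls to the robot, and variables do not carry over. Pictures are saved under pics/ and viewed, at most 10 in all, crops included, and the job is handed in when it is done.

Besides the shell and the picture viewer there is one more tool, called after "Call:" in YAML: its name, and indented under it one key for each argument. move_arm: Moves the arm, as the interface text tells. Its arguments: {"type":"object","properties":{"commands":{"type":"array","items":{"type":"array"}}},"required":["commands"]}

```bash
ls; mkdir -p pics; cat > h.py <<'E'
import numpy as np, cv2
from cell import env, read_camera, search_frame, cut_out
def ray(p,uv):
    R=cv2.Rodrigues(np.array(p["rvec"],float))[0]; t=np.array(p["tvec"],float).ravel()
    d=R.T@np.array([(uv[0]-p["cx"])/p["fx"],(uv[1]-p["cy"])/p["fy"],1.]); return -R.T@t,d
def onz(p,uv,z):
    o,d=ray(p,uv); return o+d*(z-o[2])/d[2]
def proj(p,X):
    K=np.array([[p["fx"],0,p["cx"]],[0,p["fy"],p["cy"]],[0,0,1.]])
    return cv2.projectPoints(np.array(X,float).reshape(-1,1,3),np.array(p["rvec"],float),np.array(p["tvec"],float),K,None)[0].reshape(-1,2)
def save(p,n): cv2.imwrite(f"pics/{n}.png",p["image"][:,:,::-1])
E
python3 - <<'E'
from h import *
np.set_printoptions(precision=1,suppress=True)
for c in ["scene","side"]:
    p=read_camera(c); save(p,c+"0"); print(c,ray(p,(320,200)))
    for th,z in [("board",3),("board_plug",3),("board_relay",18.6),("guide_entry",24),("chassis_home",24),("deck_edge",54),("catch_left",48),("catch_right",48),("shelf",60),("chassis",50),("multimeter",34),("screwdriver",10),("tape_roll",20),("grease_jar",70),("carton_a",60),("carton_b",50),("mug",92)]:
        for r in search_frame(th,p)[:1]: print(th,np.array(r["at"]),round(r["confidence"],2),onz(p,r["at"],z)[:2])
print(env.state())
E
python3 -c "
import cv2,numpy as np
cv2.imwrite('pics/both.png',np.vstack([cv2.imread('pics/scene0.png')]))"
```

```text
pics
scene (array([1433.9,  192.6, 1058.2]), array([-0.6, -0.2, -0.7]))
board [308.8 195.7] 0.58 [ 525.3 -181.4]
board_plug [304.3 194.2] 0.89 [ 524.1 -195.3]
board_relay [306.1 192.3] 0.69 [ 529.2 -187.4]
guide_entry [485.8 237.9] 0.87 [531.5 298.6]
chassis_home [486.3 236.2] 0.65 [525.6 299.1]
deck_edge [482.3 237.5] 0.81 [559.3 287.4]
catch_left [486.2 231.9] 0.62 [533.  294.6]
catch_right [484.  237.6] 0.81 [553.  291.9]
shelf [481.2 235.2] 0.34 [558.2 283.3]
chassis [484.8 235.5] 0.94 [547.4 292.7]
multimeter [373.2 294.6] 0.76 [791.9  77.9]
screwdriver [324.8 160.2] 0.68 [ 381.7 -185. ]
tape_roll [296.9 271.7] 0.62 [ 783.  -113.9]
grease_jar [249.1 239.8] 0.82 [ 766.9 -242.3]
carton_a [230.5 127.6] 0.75 [ 390.2 -483.4]
carton_b [230.5 127.6] 0.75 [ 379.8 -490.2]
mug [428.6 309.7] 0.76 [824.8 204.2]
side (array([  118. , -1398.1,   855.1]), array([ 0.3,  0.8, -0.5]))
board [305.2 218. ] 0.5 [ 512.3 -115.2]
board_plug [316.2 216.3] 0.4 [ 548.1 -116.8]
guide_entry [288.9 159.1] 0.71 [568.6 265.6]
chassis_home [284.6 160.6] 0.6 [549.9 258.3]
deck_edge [284.1 158.9] 0.86 [536.3 212.7]
catch_left [287.7 157.8] 0.81 [554.4 229.5]
catch_right [284.1 158.7] 0.78 [539.9 226.3]
shelf [338.4 238.2] 0.94 [ 541.2 -328.8]
chassis [286.5 160.4] 0.57 [543.3 205.9]
multimeter [361.8 175.4] 0.69 [768.6  39.3]
tape_roll [375.9 203.1] 0.7 [ 747.3 -128.5]
grease_jar [393.4 215.1] 0.84 [ 729.6 -283.5]
carton_a [384.4 296.5] 0.78 [ 558.4 -587.1]
carton_b [384.4 296.5] 0.78 [ 564.  -576.9]
mug [346.9 150.1] 0.87 [748.6 134.9]
{'t': 1.8, 'joints': array([-1.3,  0.5,  1.6, -0. ,  1.1, -0.1]), 'qvel': array([ 0., -0.,  0.,  0.,  0., -0.]), 'tau': array([ -0. , -61.2, -25.8,   0.1,   0. ,  -0. ]), 'eef_pos': array([ 245. , -575. ,  404.8]), 'tcp_rot': array([3.1, 0. , 0.4]), 'ft_force': array([ 0.5,  1. , -0.2]), 'moment': array([ 0., -0., -0.]), 'grip_force': 0.0, 'opening': 0.9984876213157714}
```

View pics/scene0.png

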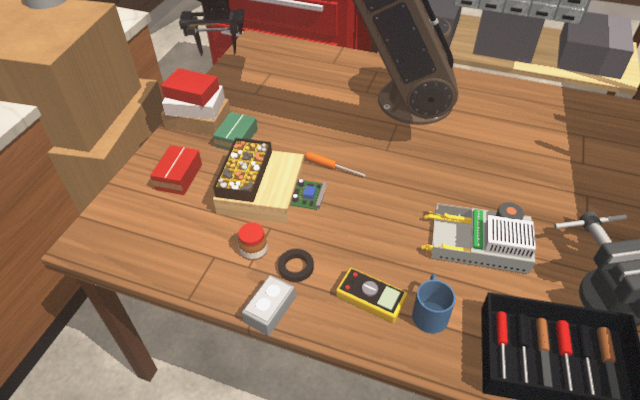

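View pics/side0.png

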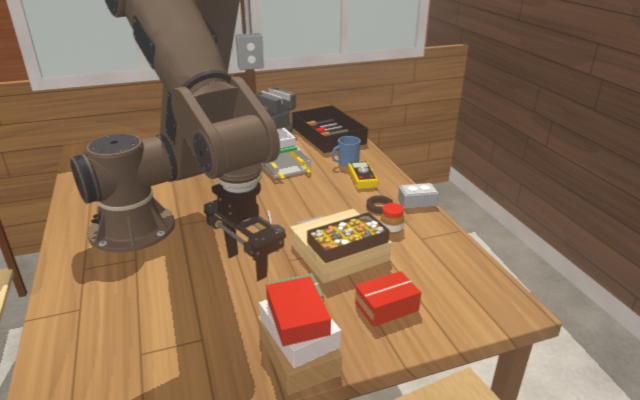

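The scene shows the shelf left of centre with the board sticking out to the right at about (310,193), and the chassis at (485,237) with its mouth to the left. The route between them, roughly along +y, is clear apart from the screwdriver at (335,164). I'll bring the wrist camera over the board.

Call:
move_arm:
  commands:
    - [[0.6,0.95,0.2],-0.5,1]
    - [[0.6,0.95,0.2],-0.5,1]
    - [[0.6,0.95,0.2],-0.5,1]
    - [[0.6,0.95,0.2],-0.5,1]
    - [[0.6,0.95,0.2],-0.5,1]
    - [[0.6,0.95,0.2],-0.5,1]
    - [[0.6,0.95,0.2],0,1]
    - [[0.6,0.95,0.2],0,1]
    - [[0.6,0.95,0.2],0,1]
    - [[0.6,0.95,0.2],0,1]
    - [[0.6,0.95,0.2],0,1]
    - [[0.6,0.95,0.2],0,1]
    - [[0.6,0.95,0],0,1]
    - [[0,0,0],0,1]
    - [[0,0,0],0,1]

```text
t: 3.05
eef_pos: [479.5, -203.2, 476.9]
tcp_rot: [3.141, -0.0, 0.166]
ft_force: [-0.0, -0.1, 0.2]
opening: 0.999
grip_force: 0.0
```

```bash
python3 - <<'E'
from h import *
np.set_printoptions(precision=2,suppress=True)
p=read_camera("wrist"); save(p,"w1"); print(ray(p,(320,200)),p["fx"])
for th,z in [("board",3),("board_plug",3),("board_relay",18.6),("shelf",60),("screwdriver",10),("guide_entry",24)]:
    for r in search_frame(th,p)[:2]: print(th,np.array(r["at"]),round(r["confidence"],2),onz(p,r["at"],z)[:2])
print(env.state()["eef_pos"],env.state()["tcp_rot"])
E
```

```text
(array([ 550.63, -190.69,  455.75]), array([-0.25, -0.05, -0.97])) 341.38167755049
board [302.4 130.9] 0.61 [ 521.43 -175.68]
board [12.1 71.4] 0.3 [533.24 191.96]
board_plug [307.3 131.1] 0.96 [ 522.23 -182.  ]
board_plug [15.  69.5] 0.62 [536.11 188.26]
board_relay [304.7 132.5] 0.77 [ 520.96 -179.35]
shelf [433.  123.5] 0.84 [ 557.71 -321.91]
screwdriver [293.7 231.2] 0.61 [ 385.35 -185.07]
guide_entry [12.7 71.2] 0.67 [534.39 173.49]
[ 478.64 -205.28  476.71] [3.14 0.   0.16]
```

View pics/w1.png

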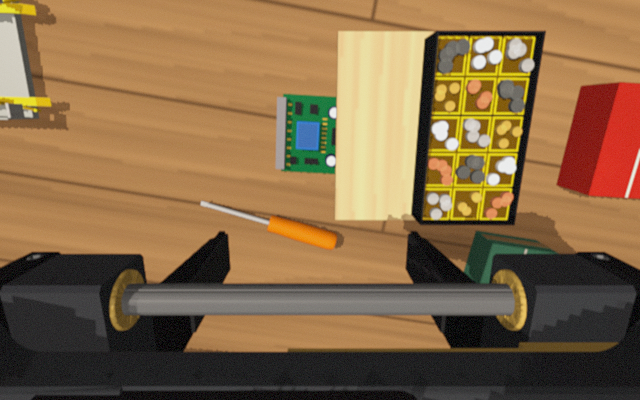

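The wrist view shows the board's plug bar at u≈277, v 97–170, the relay at about (307,136), the shelf's front edge at u≈337, and the guide noses at far left (35,8) and (48,102). I'll segment the relay and plug for exact position and heading.

```bash
cat >> h.py <<'E'
def rect(p,mask,z):
    "min area rect of mask pixels lifted to plane z: centre, size, angle of the long side"
    n,l,s,c=cv2.connectedComponentsWithStats(mask.astype(np.uint8)); k=1+np.argmax(s[1:,4])
    cs,_=cv2.findContours((l==k).astype(np.uint8),cv2.RETR_EXTERNAL,cv2.CHAIN_APPROX_NONE)
    P=np.array([onz(p,q,z)[:2] for q in max(cs,key=len).reshape(-1,2)],np.float32)
    (c,s,a)=cv2.minAreaRect(P); return np.array(c),s,a
E
python3 - <<'E'
from h import *
np.set_printoptions(precision=2,suppress=True)
p=read_camera("wrist"); im=p["image"].astype(int); r,g,b=im[...,0],im[...,1],im[...,2]
w=np.zeros((400,640),bool); w[80:185,262:345]=1
print("relay",rect(p,w&(b>r+40)&(b>g+30),18.6))
print("green",rect(p,w&(g>r+25)&(g>b+10),2.6))
m=w&(abs(r-g)<18)&(abs(g-b)<18)&(r>80)
print("plug",rect(p,m,10))
for uv in [(277,97),(276,170)]: print(onz(p,uv,12))
for uv in [(338,31),(335,219)]: print("shelf edge",onz(p,uv,60))
for uv in [(35,8),(48,102)]: print("guide",onz(p,uv,30))
print(env.state()["eef_pos"])
cv2.imwrite("pics/c1.png",cv2.resize(p["image"][60:190,0:360,::-1],None,fx=2.2,fy=2.2,interpolation=cv2.INTER_CUBIC))
E
```

```text
relay (array([ 518.19, -182.87]), (34.79146957397461, 28.956146240234375), 8.26358699798584)
green (array([ 518.43, -185.2 ]), (98.52600860595703, 68.39631652832031), 6.949455261230469)
plug (array([ 513.71, -148.81]), (90.79642486572266, 11.68561840057373), 6.402083873748779)
[ 556.86 -140.83   12.  ]
[ 465.75 -151.54   12.  ]
shelf edge [ 632.71 -201.4    60.  ]
shelf edge [ 426.7  -234.71   60.  ]
guide [607.34 136.92  30.  ]
guide [506.64 126.76  30.  ]
[ 478.69 -205.17  476.74]
```

View pics/c1.png

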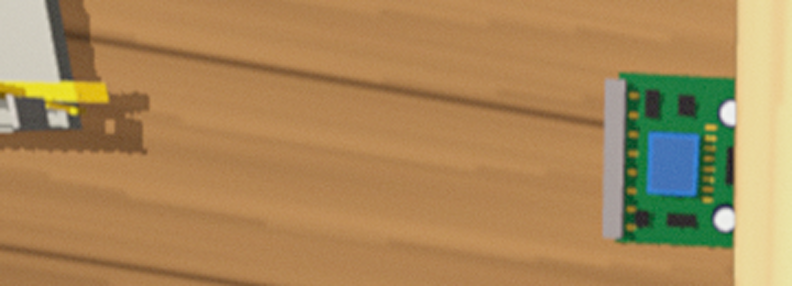

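The relay centre is at (518,-183) and the board heads about 97° (its +x is roughly world +y); the plug centre agrees within 0.5 mm. I'll check joint 6 to choose the turn direction.

```bash
python3 - <<'E'
from h import *
np.set_printoptions(precision=3,suppress=True)
s=env.state(); print(s["t"],s["joints"],s["tcp_rot"],s["eef_pos"])
E
```

```text
3.45 [-0.532  0.271  1.711 -0.     1.16   0.878] [3.142 0.    0.162] [ 478.689 -205.168  476.738]
```

Call:
move_arm:
  commands:
    - [[0.13,0.07,-0.3],1,1]
    - [[0.13,0.07,-0.3],1,1]
    - [[0.13,0.07,-0.3],1,1]
    - [[0.13,0.07,-0.3],1,1]
    - [[0.13,0.07,-0.3],1,1]
    - [[0.13,0.07,-0.3],1,1]
    - [[0.13,0.07,-0.3],1,1]
    - [[0.13,0.07,-0.3],1,1]
    - [[0.13,0.07,-0.3],1,1]
    - [[0.13,0.07,-0.3],1,1]
    - [[0,0,-0.3],1,1]
    - [[0,0,-0.3],1,1]
    - [[0,0,-0.3],1,1]
    - [[0,0,-0.3],1,1]
    - [[0,0,-0.3],1,1]
    - [[0,0,-0.3],1,1]
    - [[0,0,-0.3],1,1]
    - [[0,0,-0.3],1,1]
    - [[0,0,-0.3],1,1]
    - [[0,0,0],0.14,1]

```text
t: 5.12
eef_pos: [517.7, -183.8, 304.3]
tcp_rot: [-3.14, -0.001, 1.697]
ft_force: [0.7, -0.5, -0.4]
opening: 0.997
grip_force: 0.0
```

```bash
python3 - <<'E'
from h import *
np.set_printoptions(precision=2,suppress=True)
p=read_camera("wrist"); save(p,"w2"); s=env.state(); print(s["eef_pos"],s["tcp_rot"],ray(p,(320,200)))
im=p["image"].astype(int); r,g,b=im[...,0],im[...,1],im[...,2]
print("relay",rect(p,(b>r+40)&(b>g+30),18.6))
for th,z in [("board_relay",18.6),("board_plug",3),("guide_entry",24),("catch_left",48),("catch_right",48),("deck_edge",54)]:
    for q in search_frame(th,p)[:1]: print(th,np.array(q["at"]),round(q["confidence"],2),onz(p,q["at"],z)[:2])
E
```

```text
[ 517.88 -183.8   305.18] [-3.14 -0.    1.69] (array([ 507.25, -110.7 ,  283.32]), array([ 0.04, -0.25, -0.97]))
relay (array([ 517.97, -181.21]), (34.0384521484375, 31.46448516845703), 6.47627592086792)
board_relay [317.9 203.5] 0.93 [ 516.27 -182.45]
board_plug [319.1 205. ] 0.24 [ 517.98 -187.87]
```

View pics/w2.png

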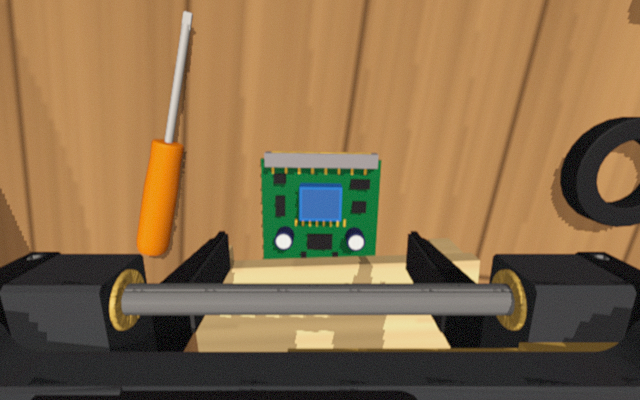

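The wrist view shows the board square to the gripper with the relay centred between the fingers at (320,203). I'll descend and close.

Call:
move_arm:
  commands:
    - [[0,0.02,-0.8],0,1]
    - [[0,0.02,-0.8],0,1]
    - [[0,0,-0.8],0,1]
    - [[0,0,-0.7],0,1]
    - [[0,0,-0.35],0,1]
    - [[0,0,-0.2],0,1]
    - [[0,0,0],0,1]
    - [[0,0,0],0,-0.6]
    - [[0,0,0],0,-1]
    - [[0,0,0],0,-1]
    - [[0,0,0],0,-1]
    - [[0,0,0],0,-1]
    - [[0,0,0],0,-1]
    - [[0,0,0],0,-1]
    - [[0,0,0],0,-1]
    - [[0,0,0],0,-1]

```text
t: 6.8
eef_pos: [518.0, -182.3, 196.3]
tcp_rot: [3.141, 0.0, 1.694]
ft_force: [-0.2, 0.2, -0.7]
opening: 0.427
grip_force: 0.0
```

Call:
move_arm:
  commands:
    - [[0,0,0],0,-1]
    - [[0,0,0],0,-1]
    - [[0,0,0],0,-1]
    - [[0,0,0],0,-1]
    - [[0,0,0],0,-1]
    - [[-0.01,0.1,0],0,-1]
    - [[-0.02,0.15,0],0,-1]
    - [[-0.03,0.2,0],0,-1]
    - [[-0.03,0.2,0],0,-1]
    - [[0,0,0],0,-1]

```text
t: 7.63
eef_pos: [515.0, -161.5, 196.3]
tcp_rot: [-3.141, -0.001, 1.695]
ft_force: [0.1, 2.5, -0.3]
opening: 0.353
grip_force: 30.0
```

Call:
move_arm:
  commands:
    - [[-0.04,0.25,0],0,-1]
    - [[-0.04,0.33,0],0,-1]
    - [[-0.05,0.33,0],0,-1]
    - [[-0.05,0.33,0],0,-1]
    - [[-0.05,0.33,0],0,-1]
    - [[-0.05,0.33,0],0,-1]
    - [[-0.05,0.33,0],0,-1]
    - [[-0.05,0.33,0],0,-1]
    - [[-0.05,0.33,0],0,-1]
    - [[-0.05,0.33,0],0,-1]
    - [[-0.05,0.33,0],0,-1]
    - [[-0.05,0.33,0],0,-1]
    - [[-0.04,0.33,0],0,-1]
    - [[-0.04,0.33,0],0,-1]
    - [[-0.04,0.33,0],0,-1]
    - [[-0.03,0.2,0],0,-1]
    - [[-0.01,0.1,0],0,-1]
    - [[0,0,0],0,-1]
    - [[0,0,0],0,-1]

```text
t: 9.22
eef_pos: [493.1, -7.6, 196.3]
tcp_rot: [3.142, -0.0, 1.694]
ft_force: [-0.0, -0.1, -1.7]
opening: 0.353
grip_force: 30.0
```

```bash
python3 - <<'E'
from h import *
np.set_printoptions(precision=2,suppress=True)
p=read_camera("wrist"); save(p,"w3"); s=env.state(); print(s["eef_pos"],s["tcp_rot"],s["ft_force"],s["opening"],s["grip_force"])
p=read_camera("scene"); save(p,"s3")
E
```

```text
[493.15  -7.82 196.25] [ 3.14 -0.    1.69] [-0.5   1.02 -1.8 ] 0.3537820383950384 29.994206428527832
```

```bash
python3 - <<'E'
import cv2,numpy as np
a=cv2.imread("pics/s3.png"); a=cv2.resize(a[120:280,200:560],(800,356),interpolation=cv2.INTER_CUBIC)
b=cv2.resize(cv2.imread("pics/w3.png"),(384,240)); c=np.zeros((596,800,3),np.uint8); c[:356]=a; c[356:,:384]=b; cv2.imwrite("pics/m3.png",c)
E
```

```text
(no output)
```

View pics/m3.png

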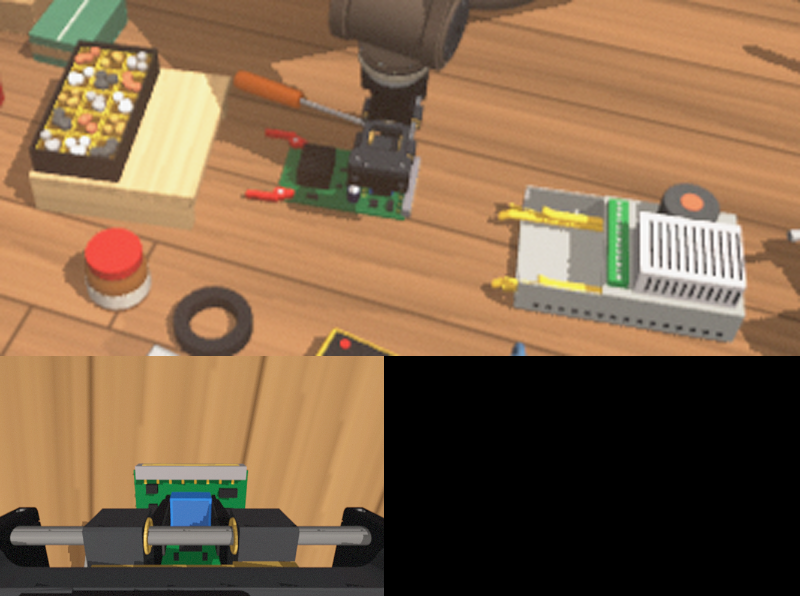

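The board is fully out, its levers about 50 mm clear of the shelf and the heat sink exposed. I'll release, rise and look at the chassis.

Call:
move_arm:
  commands:
    - [[0,0,0],0,1]
    - [[0,0,0],0,1]
    - [[0,0,0],0,1]
    - [[0,0,0],0,1]
    - [[0,0,0],0,1]
    - [[0,0,0.3],0,1]
    - [[0,0,0.8],0,1]
    - [[0,0,1],0,1]
    - [[0.1,0.1,1],0,1]
    - [[0.2,0.4,1],0,1]
    - [[0.2,0.4,1],0,1]
    - [[0.2,0.4,1],0,1]
    - [[0.2,0.4,1],0,1]
    - [[0.2,0.4,1],0,1]
    - [[0.2,0.4,0.5],0,1]
    - [[0,0,0],0,1]
    - [[0,0,0],0,1]
    - [[0,0,0],0,1]

```text
t: 10.82
eef_pos: [531.5, 67.0, 453.4]
tcp_rot: [-3.14, -0.0, 1.694]
ft_force: [-0.2, -0.1, -0.8]
opening: 1.0
grip_force: 0.0
```

```bash
python3 - <<'E'
from h import *
np.set_printoptions(precision=2,suppress=True)
p=read_camera("wrist"); save(p,"w4"); s=env.state(); print(s["t"],s["eef_pos"],s["tcp_rot"],ray(p,(320,200)))
for th,z in [("board_relay",18.6),("board_heatsink",32.6),("lever_left_tip",13.4),("lever_right_tip",13.4),("board_plug",2.6),("guide_entry",24),("catch_left",48),("catch_right",48),("deck_edge",54),("chassis_home",24)]:
    for q in search_frame(th,p)[:1]: print(th,np.array(q["at"]),round(q["confidence"],2),onz(p,q["at"],z)[:2])
im=p["image"].astype(int); r,g,b=im[...,0],im[...,1],im[...,2]
m=(r>150)&(g>120)&(b<90); n,l,st,c=cv2.connectedComponentsWithStats(m.astype(np.uint8))
for i in range(1,n):
    if st[i,4]>80: print("yellow",st[i],c[i])
cv2.imwrite("pics/w4b.png",cv2.resize(p["image"][:,:,::-1],(800,500),interpolation=cv2.INTER_CUBIC))
E
```

```text
10.8667 [531.66  66.87 453.16] [-3.14 -0.    1.69] (array([521.31, 140.15, 432.31]), array([ 0.04, -0.25, -0.97]))
board_relay [280.6 241.7] 0.69 [493.66 -29.51]
board_heatsink [282.9 240.2] 0.78 [497.26 -21.42]
lever_left_tip [247.3 327.5] 0.64 [ 459.1  -166.44]
board_plug [284.1 236.9] 0.81 [496.59 -28.64]
guide_entry [347.5  45.3] 0.78 [544.99 212.37]
catch_right [352.1  40.9] 0.76 [547.71 212.87]
deck_edge [349.7  44.9] 0.65 [545.43 207.72]
chassis_home [351.3  46. ] 0.94 [549.26 212.19]
yellow [    0     0   112   213 19726] [ 57.   101.03]
yellow [ 110    0   32  227 4193] [123.8   85.95]
yellow [ 156    0   66  272 9988] [191.93 112.68]
yellow [ 215    0   60  283 5376] [241.61 105.18]
yellow [ 286    0   42  195 1564] [306.98  88.67]
yellow [ 387    0   20  114 1276] [395.66  56.38]
yellow [430   0  28 128 202] [443.88  60.65]
yellow [ 414    0   53  241 1171] [435.96 139.84]
yellow [ 444    0   49  156 1408] [472.72  68.93]
yellow [571   8  66  23 684] [599.99  16.11]
yellow [411  32  20  72 217] [422.85  70.64]
yellow [ 581   91   59  160 2327] [615.6  171.15]
yellow [319  95  38 103 176] [328.91 135.06]
yellow [ 396  100   35  154 1202] [413.74 170.2 ]
yellow [ 257  105   49   90 1065] [278.91 153.4 ]
yellow [ 355  106   39  177 1133] [372.2  190.46]
yellow [  0 111  16 138 350] [  7.11 187.11]
yellow [ 471  113  135  141 3555] [544.43 177.3 ]
yellow [340 143  15  44 207] [347.74 165.33]
yellow [440 156  14  29  97] [445.89 168.44]
yellow [619 157  21  55 122] [630.53 182.9 ]
yellow [335 187  13  31 147] [341.82 202.76]
yellow [  16  206   97   50 3061] [ 66.9 230.7]
yellow [331 218  15  47 203] [338.47 238.87]
yellow [116 227  27  28  82] [121.82 243.13]
yellow [110 271  18  59 206] [117.  299.5]
yellow [515 291  12  38 142] [521.64 311.42]
yellow [359 315  12  33  94] [364.96 334.21]
yellow [409 315  10  24  84] [412.99 324.62]
yellow [271 317  20  15  94] [278.96 324.06]
```

View pics/w4b.png

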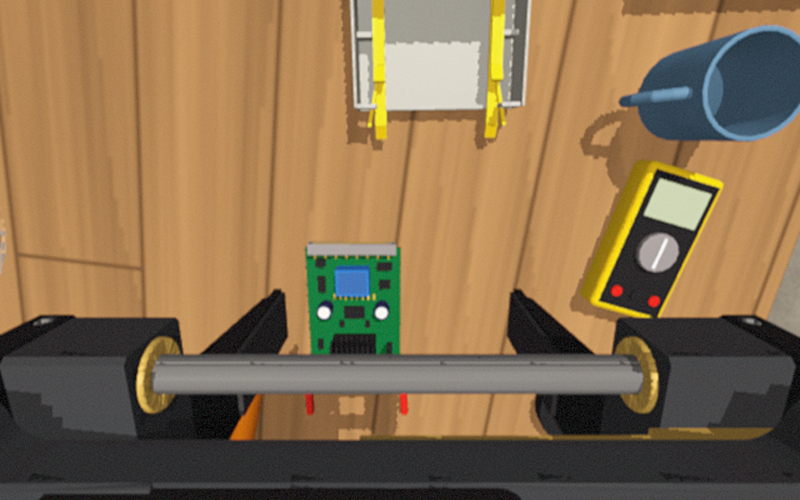

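The board lies clear, its plug at about (352,250) in the enlarged view; the guide noses are at about (380,137) and (491,137), with the mouth near row 106. I'll go closer to the chassis for an exact pose.

Call:
move_arm:
  commands:
    - [[0.1,0.8,-0.2],0,1]
    - [[0.1,0.9,-0.2],0,1]
    - [[0.1,0.9,-0.2],0,1]
    - [[0.1,0.9,-0.2],0,1]
    - [[0,0.5,-0.1],0,1]
    - [[0,0,0],0,1]
    - [[0,0,0],0,1]
    - [[0,0,0],0,1]

```text
t: 12.03
eef_pos: [544.1, 186.8, 427.4]
tcp_rot: [3.141, 0.0, 1.694]
ft_force: [-0.6, -0.6, -0.6]
opening: 1.002
grip_force: 0.0
```

```bash
python3 - <<'E'
from h import *
np.set_printoptions(precision=2,suppress=True)
p=read_camera("wrist"); save(p,"w5"); s=env.state(); print(s["t"],s["eef_pos"],s["tcp_rot"],ray(p,(320,200)))
np.save("p5.npy",p,allow_pickle=True)
for th,z in [("guide_entry",24),("catch_left",48),("catch_right",48),("deck_edge",54),("chassis_home",24)]:
    for q in search_frame(th,p)[:1]: print(th,np.array(q["at"]),round(q["confidence"],2),onz(p,q["at"],z)[:2])
cv2.imwrite("pics/w5b.png",cv2.resize(p["image"][:300,180:580,::-1],(800,600),interpolation=cv2.INTER_CUBIC))
E
```

```text
12.0833 [544.14 186.51 427.57] [3.14 0.   1.69] (array([533.93, 259.9 , 406.29]), array([ 0.04, -0.25, -0.97]))
guide_entry [320.9  92.4] 0.62 [535.4  278.16]
catch_left [321.1  91.2] 0.65 [535.36 278.17]
catch_right [325.   95.3] 0.77 [539.74 274.78]
deck_edge [321.6  94.9] 0.76 [536.27 274.48]
chassis_home [323.5  92.3] 0.62 [538.14 278.61]
```

View pics/w5b.png

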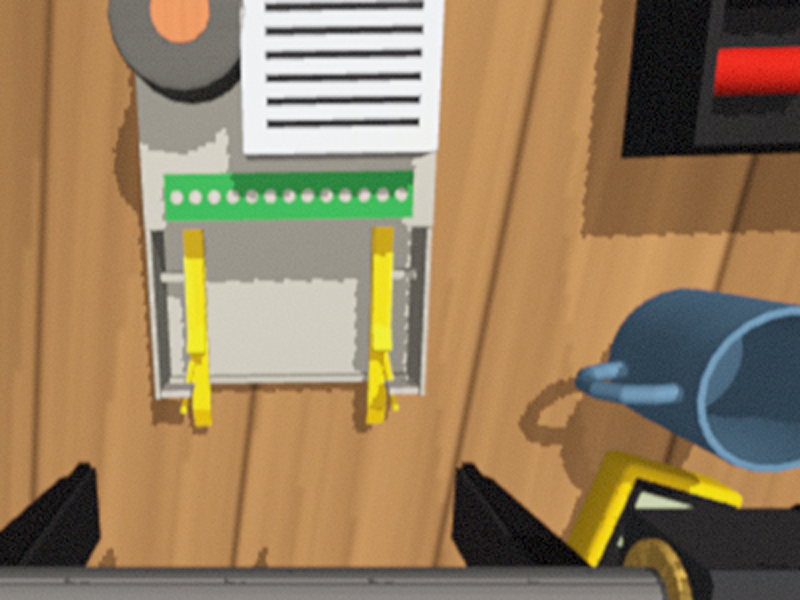

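The close view shows the upper-lip inner edges at enlarged u≈205 and 372 (rows 235–350), the wall fronts at about (157,398) and (425,394), and the deck edge at row 230. Next I fit the chassis pose to these.

```bash
python3 - <<'E'
from h import *
from scipy.optimize import least_squares
np.set_printoptions(precision=2,suppress=True)
p=np.load("p5.npy",allow_pickle=True).item()
im=p["image"].astype(int); r,g,b=im[...,0],im[...,1],im[...,2]
Y=(r>130)&(g>110)&(b<100)
obs=[] # (u,v,y,z) edges along x
for v in range(122,172,4):
    c=np.where(Y[v,255:305])[0]+255; obs.append((c.max()+.5,v,46,33,0))
    d=np.where(Y[v,350:400])[0]+350; obs.append((d.min()-.5,v,-46,33,1))
print([(o[0],o[1]) for o in obs[::4]],[(o[0]) for o in obs[1::4]])
for (a,bb),y in [((150,235),72),((157,392),72),((430,235),-72),((425,388),-72)]: obs.append((a/2+180-.25,bb/2,y,52,2))
lat=[onz(p,o[:2],o[3])[:2] for o in obs]
fr=[(onz(p,(157/2+180,398/2),52)[:2],0),(onz(p,(425/2+180,395/2),52)[:2],0),(onz(p,(150/2+180,230/2),54)[:2],88),(onz(p,(430/2+180,228/2),54)[:2],88)]
def res(q):
    o=q[:2]; ex=np.array([np.cos(q[2]),np.sin(q[2])]); ey=np.array([-ex[1],ex[0]])
    return [(P-o)@ey-w[2] for P,w in zip(lat,obs)]+[(P-o)@ex-x for P,x in fr]
s=least_squares(res,[540,190,1.6],loss="soft_l1"); print(s.x,np.array(res(s.x)))
q=s.x; ex=np.array([np.cos(q[2]),np.sin(q[2])]); print("home",q[:2]+77.6*ex,"entry",q[:2]+22*ex)
E
```

```text
[(np.float64(281.5), 122), (np.float64(282.5), 130), (np.float64(282.5), 138), (np.float64(282.5), 146), (np.float64(282.5), 154), (np.float64(282.5), 162), (np.float64(283.5), 170)] [np.float64(364.5), np.float64(364.5), np.float64(364.5), np.float64(364.5), np.float64(364.5), np.float64(364.5), np.float64(363.5)]
[552.65 169.51   1.71] [-1.23  2.36 -2.14  1.19 -1.98  2.15 -1.82  2.05 -1.66  1.94 -0.42  1.83
 -1.34  1.73 -1.18  1.62 -1.01  1.51 -0.85  1.4  -0.68  1.3  -0.51  2.29
 -1.45  2.18 -2.41 -1.34  0.53 -0.6   0.45  0.51 -0.24 -0.82]
home [542.2  246.41] entry [549.69 191.31]
```

Call:
move_arm:
  commands:
    - [[-0.08,-0.5,0],0,0.5]
    - [[-0.13,-0.95,-0.2],0,0.5]
    - [[-0.13,-0.95,-0.4],0,0.5]
    - [[-0.13,-0.95,-0.5],0,0.5]
    - [[-0.13,-0.95,-0.5],0,0.5]
    - [[-0.13,-0.95,-0.5],0,0.5]
    - [[-0.13,-0.95,-0.5],0,0.5]
    - [[-0.13,-0.95,-0.5],0,0.5]
    - [[-0.13,-0.95,-0.5],0,0.5]
    - [[-0.13,-0.95,-0.3],0,0.5]
    - [[-0.11,-0.2,-0.2],0,0.5]
    - [[0,0,0],0,0.5]
    - [[0,0,0],0,0.5]
    - [[0,0,0],0,0.5]

```text
t: 13.5
eef_pos: [503.4, -89.5, 304.9]
tcp_rot: [3.141, 0.0, 1.694]
ft_force: [-0.4, 0.2, 0.8]
opening: 0.749
grip_force: 0.0
```

```bash
python3 - <<'E'
from h import *
np.set_printoptions(precision=3,suppress=True)
p=read_camera("wrist"); save(p,"w6"); s=env.state(); print(s["t"],s["eef_pos"],s["tcp_rot"],s["opening"])
im=p["image"].astype(int); r,g,b=im[...,0],im[...,1],im[...,2]
c,sz,a=rect(p,(b>r+40)&(b>g+30),18.6); print("relay",c,sz,a)
h=1.694; print("heatsink from relay",c-84*np.array([np.cos(h),np.sin(h)]))
for th,z in [("board_heatsink",32.6),("lever_left_tip",13.4),("lever_right_tip",13.4),("pivot_left",3.4),("pivot_right",3.4),("screwdriver",10)]:
    for q in search_frame(th,p)[:1]: print(th,np.array(q["at"]),round(q["confidence"],2),onz(p,q["at"],z)[:2])
q=cut_out("screwdriver",p)
if q: v,u=np.where(q[0]["region"]); i=u.argmax(); print("scr max x",onz(p,(u[i],v[i]),8),"top",onz(p,(u[v.argmin()],v.min()),8))
red=(r>120)&(g<60)&(b<60); n,l,st,ce=cv2.connectedComponentsWithStats(red.astype(np.uint8))
for i in range(1,n):
    if st[i,4]>40: print("red",st[i],ce[i],onz(p,ce[i],13.4)[:2])
E
```

```text
13.55 [503.48  -89.291 304.907] [3.141 0.    1.695] 0.7488596540569675
relay [492.01   -8.594] (34.54697799682617, 27.77044677734375) 7.132912635803223
heatsink from relay [502.333 -91.958]
board_heatsink [318.1 147.8] 0.98 [497.178 -42.935]
lever_left_tip [258.  250.2] 0.93 [ 457.444 -137.356]
lever_right_tip [314.3 146.6] 0.75 [494.403 -44.404]
pivot_left [314.4 146.4] 0.97 [494.509 -45.268]
screwdriver [190.4 215.9] 0.69 [ 398.245 -114.957]
scr max x [406.783 -57.046   8.   ] top [401.983 -56.844   8.   ]
red [251 225  24  58 563] [260.137 253.92 ] [ 459.528 -140.549]
red [359 225  25  58 551] [373.374 253.838] [ 555.628 -128.49 ]
```

Call:
move_arm:
  commands:
    - [[-0.02,-0.07,-0.7],0,0.5]
    - [[0,0,-0.8],0,0.5]
    - [[0,0,-0.8],0,0.5]
    - [[0,0,-0.7],0,0.5]
    - [[0,0,-0.37],0,0.5]
    - [[0,0,-0.2],0,0.5]
    - [[0,0,0],0,0.5]
    - [[0,0,0],0,-1]
    - [[0,0,0],0,-1]
    - [[0,0,0],0,-1]
    - [[0,0,0],0,-1]
    - [[0,0,0],0,-1]
    - [[0,0,0],0,-1]
    - [[0,0,0],0,-1]
    - [[0,0,0],0,-1]
    - [[0,0,0],0,-1]
    - [[0,0,0],0,-1]

```text
t: 15.32
eef_pos: [502.8, -92.3, 197.8]
tcp_rot: [3.14, 0.0, 1.694]
ft_force: [-0.4, -0.2, 6.7]
opening: 0.482
grip_force: 30.0
```

Call:
move_arm:
  commands:
    - [[0,0,0.1],0,-1]
    - [[0,0,0.15],0,-1]
    - [[0,0,0.2],0,-1]
    - [[0,0,0.2],0,-1]
    - [[0,0,0.2],0,-1]
    - [[0,0,0],0.15,-1]
    - [[0.2,0.25,0],0,-1]
    - [[0.3,0.4,0],0,-1]
    - [[0.4,0.52,0],0,-1]
    - [[0.4,0.52,0],0,-1]
    - [[0.4,0.52,0],0,-1]
    - [[0.4,0.52,0],0,-1]
    - [[0.2,0.3,0],0,-1]
    - [[0.12,0.2,0],0,-1]
    - [[0,0,0],0,-1]
    - [[0,0,0],0,-1]

```text
t: 16.65
eef_pos: [575.0, 4.6, 222.4]
tcp_rot: [-3.141, -0.0, 1.707]
ft_force: [-0.9, 0.3, -3.5]
opening: 0.487
grip_force: 30.0
```

```bash
python3 - <<'E'
from h import *
np.set_printoptions(precision=3,suppress=True)
p=read_camera("wrist"); save(p,"w7"); s=env.state(); print(s["t"],s["eef_pos"],s["tcp_rot"],s["opening"],s["ft_force"],s["moment"])
im=p["image"].astype(int); r,g,b=im[...,0],im[...,1],im[...,2]
for z in (18.6+s["eef_pos"][2]-197.8,): c,sz,a=rect(p,(b>r+40)&(b>g+30),z); print("relay",z,c,sz,a, c-s["eef_pos"][:2])
h=1.706; print("expect rel", 84*np.array([np.cos(h),np.sin(h)]))
w=p["image"].copy()
# predicted plug front edge & guide entry overlays
ex=np.array([np.cos(h),np.sin(h)]);ey=np.array([-ex[1],ex[0]]); T=s["eef_pos"][:2]+.5*ex; z0=s["eef_pos"][2]-197.8
o=np.array([552.65,169.51])
B=[np.r_[T+(x+38)*ex+y*ey,z0+z] for x,y,z in [(86,45,12),(86,-45,12),(80,50,2.6),(80,-50,2.6)]]
G=[np.r_[o+x*ex+y*ey,z] for x,y,z in [(-14,46,24),(-14,-46,24),(0,72,52),(0,-72,52),(36,46,33),(36,-46,33)]]
for P,c in ((B,(255,0,255)),(G,(0,255,255))):
    for u in proj(p,P): cv2.circle(w,tuple(np.round(u*8).astype(int)),16,c,-1,cv2.LINE_AA,3)
cv2.imwrite("pics/w7b.png",cv2.resize(w[:300,160:480,::-1],(640,600),interpolation=cv2.INTER_CUBIC))
E
```

```text
16.7 [574.903   4.269 222.515] [-3.141 -0.     1.706] 0.4804309633758857 [ 0.604  0.911 -2.809] [-0.104 -0.065  0.004]
relay 43.31452338255045 [562.522  87.955] (34.1220588684082, 27.86961555480957) 7.825839042663574 [-12.381  83.686]
expect rel [-11.323  83.233]
```

View pics/w7b.png

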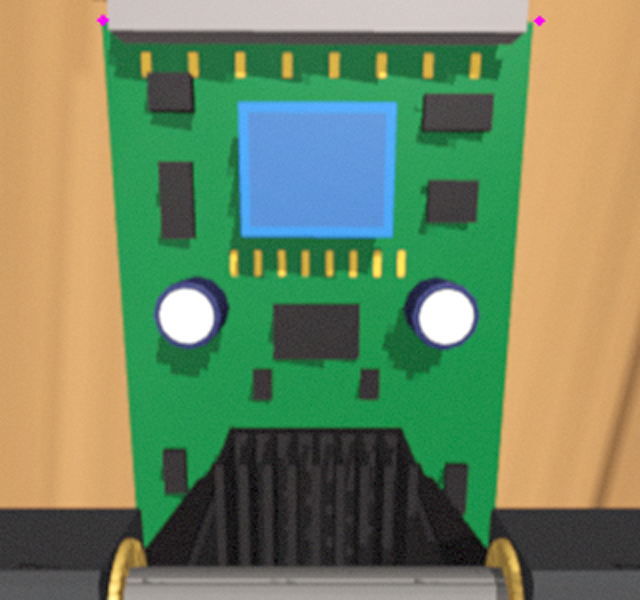

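The board hangs straight in the gripper with its plug square; the edges read slightly narrow at the front, so I'll check its droop by fitting the edges.

```bash
python3 - <<'E'
from h import *
from scipy.optimize import least_squares
np.set_printoptions(precision=3,suppress=True)
p=read_camera("wrist"); im=p["image"].astype(int); s=env.state(); r,g,b=im[...,0],im[...,1],im[...,2]
G=(g>r+25)&(g>b+10); L=[]
for v in range(25,240,5):
    u=np.where(G[v,200:440])[0]+200
    if len(u)>20: L.append((u.min()-.5,v,50)); L.append((u.max()+.5,v,-50))
R=cv2.Rodrigues(np.array(p["rvec"]))[0]
T=s["eef_pos"]; h=1.706
def res(q):
    lat,dyaw,dz,pit,rol=q
    Rb=cv2.Rodrigues(np.array([0,0,h+dyaw]))[0]@cv2.Rodrigues(np.array([0,pit,0]))[0]@cv2.Rodrigues(np.array([rol,0,0.]))[0]
    o=np.array([T[0],T[1],T[2]-197.8+2.6+dz]); out=[]
    for u,v,y in L:
        c,d=ray(p,(u,v)); c=Rb.T@(c-o); d=Rb.T@d; P=c-d*c[2]/d[2]; out.append(P[1]-lat-y)
    return np.array(out)
f=least_squares(res,[0,0,0,0,0],loss="soft_l1",f_scale=.5); print(len(L),"lat,dyaw,dz(at heatsink),pitch,roll",f.x,"rms",np.std(res(f.x)))
e=np.linalg.inv(f.jac.T@f.jac); print("sigma",np.sqrt(np.diag(e))*.4, s["eef_pos"])
E
```

```text
86 lat,dyaw,dz(at heatsink),pitch,roll [ 1.012 -0.003 -2.45  -0.003  0.015] rms 0.14581763480965906
sigma [8.208 0.001 1.164 0.005 0.579] [574.89    4.047 222.563]
```

Call:
move_arm:
  commands:
    - [[0.03,0,0.03],0,-1]
    - [[-0.018,0.132,0],0,-1]
    - [[-0.036,0.264,0],0,-1]
    - [[-0.036,0.264,0],0,-1]
    - [[-0.036,0.264,0],0,-1]
    - [[-0.018,0.132,0],0,-1]
    - [[-0.018,0.132,0],0,-1]
    - [[-0.018,0.132,0],0,-1]
    - [[-0.018,0.132,0],0,-1]
    - [[0,0,0],0,-1]

```text
t: 17.58
eef_pos: [570.2, 48.9, 223.5]
tcp_rot: [-3.142, -0.0, 1.707]
ft_force: [-0.0, -0.4, -2.4]
opening: 0.48
grip_force: 30.0
```

Call:
move_arm:
  commands:
    - [[-0.018,0.132,0],0,-1]
    - [[-0.018,0.132,0],0,-1]
    - [[-0.018,0.132,0],0,-1]
    - [[-0.018,0.132,0],0,-1]
    - [[-0.018,0.132,0],0,-1]
    - [[-0.018,0.132,0],0,-1]
    - [[0,0,0],0,-1]

```text
t: 18.17
eef_pos: [566.9, 72.7, 223.6]
tcp_rot: [-3.142, -0.0, 1.707]
ft_force: [-0.0, -0.7, -3.2]
opening: 0.48
grip_force: 30.0
```

Call:
move_arm:
  commands:
    - [[-0.018,0.132,0],0,-1]
    - [[-0.018,0.132,0],0,-1]
    - [[-0.018,0.132,0],0,-1]
    - [[-0.018,0.132,0],0,-1]
    - [[0,0,0],0,-1]

```text
t: 18.58
eef_pos: [564.7, 88.5, 223.5]
tcp_rot: [3.142, -0.0, 1.707]
ft_force: [-0.3, 0.1, -3.0]
opening: 0.484
grip_force: 30.0
```

Call:
move_arm:
  commands:
    - [[-0.018,0.132,0],0,-1]
    - [[-0.018,0.132,0],0,-1]
    - [[-0.018,0.132,0],0,-1]
    - [[-0.018,0.132,0],0,-1]
    - [[-0.018,0.132,0],0,-1]
    - [[0,0,0],0,-1]

```text
t: 19.08
eef_pos: [562.0, 108.3, 223.6]
tcp_rot: [3.142, -0.0, 1.707]
ft_force: [-0.1, -0.4, -4.2]
opening: 0.482
grip_force: 30.0
```

Call:
move_arm:
  commands:
    - [[-0.022,0.165,0],0,-1]
    - [[-0.027,0.198,0],0,-1]
    - [[-0.027,0.198,0],0,-1]
    - [[-0.027,0.198,0],0,-1]
    - [[-0.027,0.198,0],0,-1]
    - [[-0.018,0.132,0],0,-1]
    - [[0,0,0],0,-1]

```text
t: 19.67
eef_pos: [557.6, 141.2, 223.6]
tcp_rot: [3.141, -0.0, 1.707]
ft_force: [-0.3, 0.8, -3.9]
opening: 0.482
grip_force: 30.0
```

Call:
move_arm:
  commands:
    - [[-0.022,0.165,0],0,-1]
    - [[-0.027,0.198,0],0,-1]
    - [[-0.027,0.198,0],0,-1]
    - [[-0.027,0.198,0],0,-1]
    - [[-0.027,0.198,0],0,-1]
    - [[-0.018,0.132,0],0,-1]
    - [[0,0,0],0,-1]

```text
t: 20.25
eef_pos: [553.1, 173.8, 223.6]
tcp_rot: [3.141, -0.0, 1.707]
ft_force: [-0.2, 0.6, -3.8]
opening: 0.479
grip_force: 30.0
```

Call:
move_arm:
  commands:
    - [[-0.018,0.132,0],0,-1]
    - [[-0.018,0.132,0],0,-1]
    - [[-0.018,0.132,0],0,-1]
    - [[-0.018,0.132,0],0,-1]
    - [[-0.018,0.132,0],0,-1]
    - [[-0.009,0.066,0],0,-1]
    - [[0,0,0],0,-1]

```text
t: 20.83
eef_pos: [550.2, 195.2, 223.6]
tcp_rot: [3.141, -0.0, 1.707]
ft_force: [-0.3, -0.2, -2.5]
opening: 0.481
grip_force: 30.0
```

Call:
move_arm:
  commands:
    - [[-0.009,0.066,0],0,-1]
    - [[-0.005,0.04,0],0,-1]
    - [[0,0,0],0,-1]
    - [[0,0,0],0,-1]

```text
t: 21.17
eef_pos: [549.9, 197.9, 223.6]
tcp_rot: [3.141, 0.0, 1.706]
ft_force: [-0.7, -0.1, -3.6]
opening: 0.486
grip_force: 30.0
```

Call:
move_arm:
  commands:
    - [[-0.005,0.04,0],0,-1]
    - [[-0.005,0.04,0],0,-1]
    - [[0,0,0],0,-1]
    - [[0,0,0],0,-1]

```text
t: 21.5
eef_pos: [549.6, 200.3, 223.6]
tcp_rot: [3.142, 0.0, 1.706]
ft_force: [-1.1, 0.2, -2.9]
opening: 0.477
grip_force: 30.0
```

Call:
move_arm:
  commands:
    - [[-0.005,0.04,0],0,-1]
    - [[-0.005,0.04,0],0,-1]
    - [[0,0,0],0,-1]
    - [[0,0,0],0,-1]

```text
t: 21.83
eef_pos: [549.4, 202.5, 223.6]
tcp_rot: [3.141, 0.0, 1.706]
ft_force: [0.9, -3.5, -2.6]
opening: 0.481
grip_force: 30.0
```

Call:
move_arm:
  commands:
    - [[-0.004,0.03,0],0,-1]
    - [[-0.004,0.03,0],0,-1]
    - [[0,0,0],0,-1]
    - [[0,0,0],0,-1]

```text
t: 22.17
eef_pos: [549.4, 203.3, 223.7]
tcp_rot: [3.141, 0.002, 1.707]
ft_force: [3.1, -14.6, -0.0]
opening: 0.48
grip_force: 30.0
```

The plug has met the connector (about 15 N). I'll release and back up to look at the levers.

Call:
move_arm:
  commands:
    - [[0,0,-0.04],0,-1]
    - [[0,0,0],0,0.1]
    - [[0,0,0],0,0.25]
    - [[0,0,0],0,0.25]
    - [[0,0,0],0,0.25]
    - [[0,0,0],0,0.25]
    - [[0,0,0.1],0,0.25]
    - [[0,0,0.4],0,0.25]
    - [[0,0,0.8],0,0.25]
    - [[0,0,1],0,0]
    - [[0,0,1],0,-1]
    - [[0.12,-0.8,0.7],0,-1]
    - [[0.12,-0.9,0.5],0,-1]
    - [[0.12,-0.9,0],0,-1]
    - [[0.1,-0.7,0],0,-1]
    - [[0,0,0],0,-1]
    - [[0,0,0],0,-1]
    - [[0,0,0],0,-1]

```text
t: 23.67
eef_pos: [562.7, 105.9, 357.9]
tcp_rot: [3.141, -0.0, 1.706]
ft_force: [-0.1, 0.1, -0.8]
opening: 0.053
grip_force: 0.0
```

```bash
cat >> h.py <<'E'
O=np.array([552.65,169.51]); H=1.706; EX=np.array([np.cos(H),np.sin(H)]); EY=np.array([-EX[1],EX[0]])
def ch(P): d=np.array(P[:2])-O; return np.array([d@EX,d@EY])
def levers(p,z=37.4):
    im=p["image"].astype(int); r,g,b=im[...,0],im[...,1],im[...,2]
    n,l,st,ce=cv2.connectedComponentsWithStats(((r>110)&(g<70)&(b<70)).astype(np.uint8))
    for i in range(1,n):
        if st[i,4]>60:
            v,u=np.where(l==i); P=np.array([ch(onz(p,q,z)) for q in zip(u,v)])
            if abs(P.mean(0)[1])<90: print("red",st[i],"min",P.min(0),"max",P.max(0),"mean",P.mean(0),"rect",cv2.minAreaRect(P.astype(np.float32)))
E
python3 - <<'E'
from h import *
np.set_printoptions(precision=2,suppress=True)
p=read_camera("wrist"); save(p,"w8"); s=env.state(); print(s["t"],s["eef_pos"],s["opening"],s["ft_force"],"tcp ch",ch(s["eef_pos"]))
levers(p)
im=p["image"].astype(int); r,g,b=im[...,0],im[...,1],im[...,2]
c=rect(p,(b>r+40)&(b>g+30)&(np.arange(640)<460),42.6); print("relay ch",ch(c[0]),c)
E
```

```text
23.7167 [562.68 106.24 357.69] 0.026159555593593314 [ 0.3  -0.26  1.56] tcp ch [-64.04  -1.41]
red [360 105  24  65 644] min [-40.99 -58.34] max [ 13.51 -36.75] mean [-12.12 -49.18] rect ((-13.342802047729492, -50.1900634765625), (56.128028869628906, 18.033750534057617), 22.163894653320312)
red [253 106  23  65 676] min [-41.95  35.87] max [12.64 55.75] mean [-13.85  48.06] rect ((-14.091007232666016, 48.57360076904297), (17.705209732055664, 56.88358688354492), 72.04119873046875)
relay ch [78.77 29.1 ] (array([513.2 , 243.64]), (8.61088752746582, 1.782609462738037), 12.47859001159668)
```

Both levers stand open (tips near chassis x=-41, y=±57). I'll push the left one in from outside with the closed fingers.

Call:
move_arm:
  commands:
    - [[-0.7,0.09,-0.2],0,-1]
    - [[-0.7,0.09,-0.6],0,-1]
    - [[-0.7,0.09,-0.6],0,-1]
    - [[-0.7,0.09,-0.6],0,-1]
    - [[0,0,-0.9],0,-1]
    - [[0,0,-0.8],0,-1]
    - [[0,0,-0.5],0,-1]
    - [[0,0,-0.27],0,-1]
    - [[0,0,-0.12],0,-1]
    - [[0,0,0],0,-1]
    - [[0,0,0],0,-1]

```text
t: 24.63
eef_pos: [479.0, 116.6, 220.2]
tcp_rot: [3.141, 0.0, 1.706]
ft_force: [-0.2, -0.9, 0.8]
opening: 0.005
grip_force: 0.0
```

Call:
move_arm:
  commands:
    - [[0.21,0.03,0],0,-1]
    - [[0.21,0.03,0],0,-1]
    - [[0.21,0.03,0],0,-1]
    - [[0.16,0.01,0],0,-1]
    - [[0.16,0.01,0],0,-1]
    - [[0.16,0.02,0],0,-1]
    - [[0.16,0.02,0],0,-1]
    - [[0,0,0],0,-1]

```text
t: 25.3
eef_pos: [517.9, 120.9, 219.6]
tcp_rot: [3.141, -0.0, 1.706]
ft_force: [-0.7, -0.2, -0.5]
opening: 0.006
grip_force: 0.0
```

Call:
move_arm:
  commands:
    - [[0.08,0.11,0],0,-1]
    - [[0.08,0.11,0],0,-1]
    - [[0.08,0.11,0],0,-1]
    - [[0.07,0.11,0],0,-1]
    - [[0,0,0],0,-1]

```text
t: 25.72
eef_pos: [526.7, 134.2, 219.7]
tcp_rot: [3.141, 0.001, 1.707]
ft_force: [0.7, -7.6, -0.0]
opening: 0.004
grip_force: 3.7
```

Call:
move_arm:
  commands:
    - [[0.08,-0.58,0],0,-1]
    - [[0.08,-0.58,0],0,-1]
    - [[0.7,0.09,0],0,-1]
    - [[0.75,0.1,0],0,-1]
    - [[0.75,0.1,0],0,-1]
    - [[0.75,0.1,0],0,-1]
    - [[0.72,0.1,0],0,-1]
    - [[-0.05,0.4,0],0,-1]
    - [[-0.05,0.4,0],0,-1]
    - [[0,0,0],0,-1]
    - [[0,0,0],0,-1]

```text
t: 26.63
eef_pos: [637.2, 139.0, 219.6]
tcp_rot: [-3.141, -0.0, 1.708]
ft_force: [-0.1, 0.7, 0.1]
opening: 0.003
grip_force: 0.0
```

Call:
move_arm:
  commands:
    - [[-0.21,-0.03,0],0,-1]
    - [[-0.21,-0.03,0],0,-1]
    - [[-0.21,-0.03,0],0,-1]
    - [[-0.16,-0.03,0],0,-1]
    - [[-0.16,-0.03,0],0,-1]
    - [[-0.16,-0.03,0],0,-1]
    - [[-0.16,-0.03,0],0,-1]
    - [[0,0,0],0,-1]

```text
t: 27.3
eef_pos: [599.2, 131.5, 219.7]
tcp_rot: [-3.141, -0.0, 1.706]
ft_force: [-1.2, -0.2, 0.2]
opening: 0.007
grip_force: 0.0
```

Call:
move_arm:
  commands:
    - [[-0.1,0.09,0],0,-1]
    - [[-0.1,0.09,0],0,-1]
    - [[-0.1,0.09,0],0,-1]
    - [[-0.1,0.08,0],0,-1]
    - [[0,0,0],0,-1]

```text
t: 27.72
eef_pos: [587.8, 142.3, 219.7]
tcp_rot: [3.141, 0.001, 1.707]
ft_force: [2.4, -5.9, -0.3]
opening: 0.005
grip_force: 2.9
```

Call:
move_arm:
  commands:
    - [[0.06,-0.45,0],0,-1]
    - [[0.05,-0.35,0],0,-1]
    - [[-0.34,-0.05,0],0,-0.66]
    - [[-0.34,-0.05,0],0,-0.66]
    - [[-0.34,-0.05,0],0,-0.66]
    - [[0,0,0],0,-0.66]
    - [[0,0,0],0,-0.66]

```text
t: 28.3
eef_pos: [561.0, 112.9, 219.8]
tcp_rot: [3.141, -0.0, 1.705]
ft_force: [-0.6, 0.3, 0.6]
opening: 0.17
grip_force: 0.0
```

```bash
python3 - <<'E'
from h import *
np.set_printoptions(precision=2,suppress=True)
p=read_camera("wrist"); save(p,"w9"); s=env.state(); print(s["t"],s["eef_pos"],s["opening"],s["ft_force"],"tcp ch",ch(s["eef_pos"]))
levers(p)
E
```

```text
28.35 [561.32 113.12 219.8 ] 0.16682014745565907 [0.1  0.29 0.43] tcp ch [-57.04  -1.  ]
red [ 196  125  105   75 2252] min [-25.32   8.83] max [ 9.95 56.8 ] mean [-8.49 33.94] rect ((-9.306756973266602, 34.142765045166016), (56.24708557128906, 18.825973510742188), 49.146446228027344)
red [ 339  125  108   74 2383] min [-24.82 -59.27] max [  9.96 -10.  ] mean [ -7.98 -35.72] rect ((-8.809385299682617, -35.59843826293945), (18.890583038330078, 56.79713821411133), 39.62532424926758)
```

Call:
move_arm:
  commands:
    - [[-0.045,0.33,0],0,-0.66]
    - [[-0.036,0.26,0],0,-0.66]
    - [[-0.014,0.1,0],0,-0.66]
    - [[-0.014,0.1,0],0,-0.66]
    - [[0,0,0],0,-0.66]

```text
t: 28.77
eef_pos: [557.3, 137.9, 219.4]
tcp_rot: [-3.14, 0.001, 1.707]
ft_force: [-1.9, -4.9, 0.0]
opening: 0.17
grip_force: 2.6
```

Call:
move_arm:
  commands:
    - [[-0.009,0.066,0],0,-0.66]
    - [[-0.009,0.066,0],0,-0.66]
    - [[0,0,0],0,-0.66]
    - [[0,0,0],0,-0.66]

```text
t: 29.1
eef_pos: [557.2, 141.6, 219.6]
tcp_rot: [3.141, 0.001, 1.707]
ft_force: [1.1, -4.9, 0.6]
opening: 0.169
grip_force: 2.7
```

Call:
move_arm:
  commands:
    - [[-0.009,0.066,0],0,-0.66]
    - [[-0.009,0.066,0],0,-0.66]
    - [[0,0,0],0,-0.66]
    - [[0,0,0],0,-0.66]

```text
t: 29.43
eef_pos: [556.7, 145.6, 219.7]
tcp_rot: [3.141, 0.001, 1.707]
ft_force: [1.5, -5.4, 0.1]
opening: 0.171
grip_force: 3.0
```

Call:
move_arm:
  commands:
    - [[-0.009,0.066,0],0,-0.66]
    - [[-0.009,0.066,0],0,-0.66]
    - [[0,0,0],0,-0.66]
    - [[0,0,0],0,-0.66]

```text
t: 29.77
eef_pos: [556.2, 149.5, 219.6]
tcp_rot: [3.141, 0.001, 1.707]
ft_force: [2.1, -6.2, -0.8]
opening: 0.174
grip_force: 3.2
```

Call:
move_arm:
  commands:
    - [[-0.007,0.05,0],0,-0.66]
    - [[0,0,0],0,-0.66]
    - [[0,0,0],0,-0.66]

```text
t: 30.02
eef_pos: [556.0, 150.3, 219.5]
tcp_rot: [3.142, 0.002, 1.707]
ft_force: [2.4, -14.0, -0.4]
opening: 0.166
grip_force: 7.0
```

Call:
move_arm:
  commands:
    - [[-0.004,0.03,0],0,-0.66]
    - [[0,0,0],0,-0.66]
    - [[0,0,0],0,-0.66]

```text
t: 30.27
eef_pos: [556.0, 150.8, 219.5]
tcp_rot: [-3.142, 0.002, 1.707]
ft_force: [2.5, -18.2, -0.2]
opening: 0.169
grip_force: 9.1
```

Call:
move_arm:
  commands:
    - [[-0.004,0.03,0],0,-0.66]
    - [[0,0,0],0,-0.66]
    - [[0,0,0],0,-0.66]

```text
t: 30.52
eef_pos: [555.9, 151.3, 219.5]
tcp_rot: [-3.141, 0.003, 1.707]
ft_force: [2.6, -21.7, 0.3]
opening: 0.167
grip_force: 11.3
```

Call:
move_arm:
  commands:
    - [[-0.003,0.02,0],0,-0.66]
    - [[0,0,0],0,-0.66]
    - [[0,0,0],0,-0.66]

```text
t: 30.77
eef_pos: [555.9, 151.5, 219.6]
tcp_rot: [-3.141, 0.003, 1.707]
ft_force: [3.2, -26.1, 0.1]
opening: 0.169
grip_force: 13.7
```

Call:
move_arm:
  commands:
    - [[0.02,-0.2,0],0,-0.66]
    - [[0.08,-0.6,0],0,-0.66]
    - [[0.08,-0.6,0.2],0,-0.66]
    - [[0,0,0.8],0,-0.66]
    - [[0,0,1],0,-0.66]
    - [[0,0,1],0,-0.66]
    - [[0,0,0.5],0,-0.66]
    - [[0,0,0],0,-0.66]
    - [[0,0,0],0,-0.66]
    - [[0,0,0],0,-0.66]

```text
t: 31.6
eef_pos: [560.5, 111.5, 323.8]
tcp_rot: [-3.141, -0.0, 1.707]
ft_force: [0.1, 1.4, -0.3]
opening: 0.167
grip_force: 0.0
```

```bash
python3 - <<'E'
from h import *
np.set_printoptions(precision=2,suppress=True)
p=read_camera("wrist"); save(p,"w10"); s=env.state(); print(s["t"],s["eef_pos"],s["opening"],s["ft_force"],"tcp ch",ch(s["eef_pos"]))
levers(p)
w=p["image"].copy()
B=[np.r_[O+(77.6+x)*EX+y*EY,24+z] for x,y,z in [(-78,4,13.4),(-86,4,13.4),(-78,-4,13.4),(-86,-4,13.4),(-58,23,32.6),(-58,-23,32.6),(-18,23,32.6),(-18,-23,32.6),(-80,50,2.6),(-80,-50,2.6)]]
print(proj(p,B))
for u in proj(p,B): cv2.circle(w,tuple(np.round(u*8).astype(int)),8,(255,0,255),-1,cv2.LINE_AA,3)
cv2.imwrite("pics/w10b.png",cv2.resize(w[20:220,220:420,::-1],(600,600),interpolation=cv2.INTER_CUBIC))
E
```

```text
31.65 [560.56 111.43 323.48] 0.17018003616950816 [ 0.17  0.41 -0.92] tcp ch [-58.61  -0.01]
red [242 115  74  27 788] min [-7.74  3.33] max [11.58 58.64] mean [-0.48 30.82] rect ((-0.9109369516372681, 31.72498321533203), (56.39964294433594, 17.689489364624023), 72.33171081542969)
red [326 115  75  26 804] min [ -6.94 -60.96] max [11.7  -5.06] mean [ -0.16 -32.8 ] rect ((-0.579981803894043, -33.40192413330078), (17.716712951660156, 57.31321716308594), 17.87966537475586)
[[314.12 131.29]
 [314.13 141.9 ]
 [324.62 131.3 ]
 [324.55 141.92]
 [286.37 103.49]
 [352.77 103.59]
 [285.02  40.63]
 [354.48  40.73]
 [256.36 132.94]
 [382.25 133.13]]
```

View pics/w10b.png

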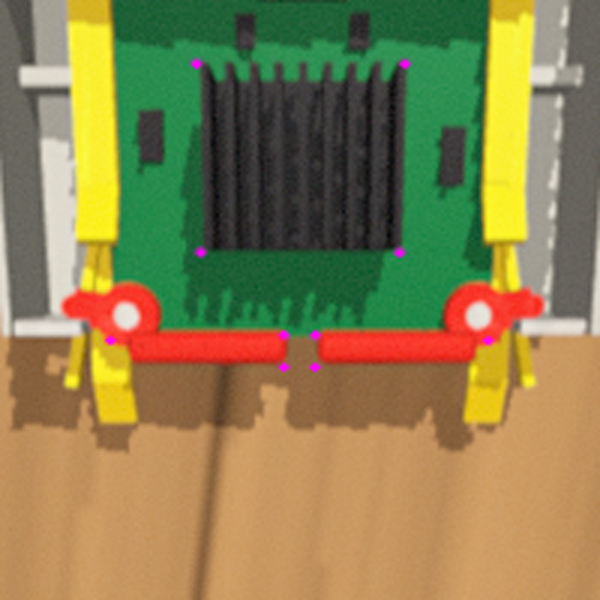

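The picture shows both red levers lying flat along the board's rear edge (rows ≈332–361 of the crop), their noses behind the catches. The heat sink edge sits on its predicted home position, and nothing touches the robot. I'm handing the job in.

```bash
python3 -c "
from cell import env
print(env.job_done())"
```

```text
the job is handed in; nothing more can be done
None
```

I slid the board out, put it into the chassis until the plug met the connector, and folded both levers. The last camera view shows the board home within about 1 mm, and I handed the job in at about 32 s; no verdict was shown.

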